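# Close the slanted biscuit jar

### The job

The biscuit jar on the window sill has been filled. Set its loose glass lid gently onto the slanted mouth so that it sits flush all round, then swing the wire clamp with the red tab over the lid and press it down until it snaps shut past its roller. Leave the timer, the ramekin and the egg separator where they are, and let go of everything.

Things in the scene. Friction and masses are not known exactly. Their poses are not given: they have to be found in the camera images.
- lid_center (a point): Centre of the loose round lid, half-way up its 54 mm height; z along its axis, up through the knob. The black cylindrical knob (32 mm diameter, 34 mm tall) reaches from 7 mm below to 27 mm above this point. Starts lying on its plug on the sill, knob up, at either of two places (the ramekin at the other). Seated, this point is 17 mm along the jar_mouth +z from jar_mouth.
- lid: The same lid, about 220 g; origin at its underside's centre, 27 mm below lid_center. From below: orange plug 76 mm diameter x 10 mm, clear glass disc with steel edge 98 mm diameter x 10 mm, then the knob. Seated, the plug hangs inside the mouth with 6 mm play all round and the disc lies flat on the rim.
- jar_mouth (a point): Centre of the jar's mouth, in the plane of its flat rim. z axis: the jar's axis, pointing out of the mouth, leaning 30 degrees from vertical roughly towards the robot; x: in the rim plane towards its high side, away from the robot; y: level. The clamp's hinge is on the +x side, its roller catch on the -x side.
- jar: Glass biscuit jar with steel bands, fixed in a steel stand: 100 mm outer, 88 mm inner diameter, 120 mm long; origin at the centre of its bottom, 120 mm along -z from jar_mouth, axes as there.
- clamp (a joint): Clamp angle, rad: 0 = shut over a seated lid, grows as it opens. Starts open at 2.1 to 2.55 (stop at 2.65), leaning behind the mouth; light friction holds it where it is left. From about 0.12 to 0.04 its steel nose rides over a sprung roller (5 to 10 N at the red tab), then it snaps to about 0 and holds the lid. If the lid is not home it cannot shut.
- clamp_hinge (a point): Midpoint of the clamp's hinge axis, fixed at x = 62, y = 0, z = 13.5 mm in the jar_mouth frame; the axis is parallel to that frame's y. This point's axes turn with the clamp: its -x points along the arm to the red tab. At clamp angle a the arm points along (-cos a, 0, sin a) in the jar_mouth frame.
- clamp_tab (a point): Point on the clamp's red tab, 150 mm from the hinge along the arm, mid-width, mid-thickness. Tab: 26 mm wide (y), 8 mm thick, 103 to 168 mm from the hinge; z is its face away from the lid when shut. Rest of clamp: a U of 7 mm wire, legs 60 mm apart passing either side of the knob, cross bar 104 mm out; a steel nose reaches 33 mm below the tab's middle at 124 to 136 mm out.
- timer: Bystander: grey plastic kitchen timer with three white dials and a chrome button on top, 55 x 150 x 70 mm (78 mm with the button), 450 g; origin at the centre of its underside.
- ramekin: Bystander: black round bowl, 90 mm diameter, 45 mm high; origin at the centre of its underside.
- separator: Bystander: white plastic egg separator, a shallow cup of 72 mm diameter, 20 mm high, with a flat handle along its -x axis, 152 mm long in all; origin under the cup's centre.

How it is judged:
By the outcome, as a careful person would: the job done as asked, in the order asked, and still so for the second after the job is handed in, with the robot touching nothing.
It also fails if it takes over 54 s, if anything falls off the work surface, if the arm or the gripper's body presses on something with over 40 N, if the wrist force passes 120 N, or if a joint passes its speed limit or range.

### The arm

A 7-joint arm with a two-finger parallel gripper is mounted at the origin on the work surface. World frame = base frame: x ahead of the robot, y to its left, z up, the work surface at z = 0. Lengths are in m, angles in rad, forces in N, time in s.
With the tool pointing down it reaches from about 0.375 to 0.925 m from the base axis. Payload 3.1 kg.
Tool frame: the origin (TCP) lies between the finger pads; the fingertips stand 19 mm ahead of it and the grasp point (between the pads) is the TCP; z points along the fingers, y is the direction in which the jaws open and shut (so a half turn about z gives the same grasp; the last joint's range is limited). The gripper opens to 85 mm and grips with 20 to 120 N. Pads are 22 mm wide; open, the fingers measure 114 mm over their backs; the gripper's body (76 mm by 85 mm) begins 54 mm behind the grasp point. The pads swing forward as they close: fully open they stand 13 mm farther back than shut.
Start: joints at [-1.406, 0.383, 0.044, 1.598, -0.018, 1.161, -0.05], TCP at [0.169, 0.628, 0.25] pointing down, gripper open.
Joint ranges: [-2.61, 2.61], [-0.41, 2.15], [-1.48, 1.57], [0, 2.5], [-1.57, 4.71], [0.05, 1.97], [-2.85, 2.85]. Speed limits (rad/s): [2.79, 2.79, 3.14, 3.14, 3.14, 3.14, 3.14].

### API

Orientations are given as a unit quaternion [x, y, z, w].
In Python, from bench import move_ptp, movel, move_j, move_gripper, pause, inverse_kinematics, read_camera, camera_params, MotionError, sign_off, look_for, tip_of, read_time_s, read_qpos, read_joint_vel, read_effort, read_eef_pos, read_tcp_rot, read_ft_force, read_ft_torque, read_finger_gap gives the robot as it stands. Calls block until the motion is done:
- move_ptp(position, orientation): joint-space move of the TCP to a pose.
- movel(position, orientation=None, speed=0.15): straight line of the TCP; orientation=None keeps the orientation; speed is the mean speed in m/s.
- move_j(angles): joint-space move.
- move_gripper(opening, effort=None): finger opening in m; effort is the grip in N (None keeps the last); returns when the fingers have stopped.
- pause(seconds).
- inverse_kinematics(position, orientation): joint angles nearest the present ones, or None.
- read_camera(name): name is "scene" or "top" or "wrist"; returns the picture (384x512x3 uint8, red, green, blue); there is no depth.
- camera_params(name): a dict with "K" (3x3 intrinsics, pixels), "camera_from_world" (4x4, takes a point from world to camera coordinates). Camera axes: x right, y down, z forward; pixel columns grow to the right and rows downward; lengths in m; the calibration is good to about 2 mm. A picture is of the moment at which its call begins: read the wrist's pose just before it. camera_params takes no time and is no camera call; for the wrist camera it gives the pose at the moment of the call.
A pose or a line that the arm cannot do raises MotionError and nothing moves.
- sign_off(): hands the job in, once; it reports no verdict.
Trained networks look in the newest picture that a camera, given by its name, has taken for a name from the list of things; names that differ only in an ending like _2 or _b are one class to them, and where a whole thing is asked for, a point or a joint stands for the part that bears it (a point fixed in the world has none). Each returns a list of dicts, best first, with "confidence" (0 to 1); they miss things now and then, are a little off and sometimes report something else, mostly with a low value. They report only what shows in the picture. A call takes as long as a camera call.
- look_for(camera, name): "at" ([column, row] in pixels, amid what is visible of it).
- tip_of(camera, name): "at" ([column, row] in pixels: a listed point, or the origin of a listed thing).
Readings, each from a call of its own:
- read_time_s(): time.
- read_qpos(): joint angles.
- read_joint_vel(): joint speeds.
- read_effort(): joint torques, N m.
- read_eef_pos(): TCP position.
- read_tcp_rot(): TCP orientation.
- read_ft_force(): force on the tool from outside, world axes, zero at the start.
- read_ft_torque(): the same for the moment, N m.
- read_finger_gap(): finger opening in m.
Only numpy, scipy, OpenCV 4.12 (cv2) and the standard library are available. Lean on these libraries where they do the work, as an engineer would, in place of code of your own. Each camera call takes 0.05 s, during which the arm holds its last target.

## Working session

There is one attempt and no reset: what is moved stays moved. The work goes in short steps, each a Python script; the robot and the scene stay as the last script left them, time stands still between calls to the robot, and variables do not carry over. Pictures are saved under pics/ and viewed, and the job is handed in when it is done.

```bash
ls; mkdir -p pics; cat > h.py <<'E'
import numpy as np, cv2
from bench import *
from scipy.spatial.transform import Rotation as R
def snap(cam,name):
    im=read_camera(cam); cv2.imwrite(f'pics/{name}.png',cv2.cvtColor(im,cv2.COLOR_RGB2BGR)); return im
E
python3 - <<'E'
from h import *
print(read_time_s(),read_eef_pos(),read_tcp_rot(),read_ft_force())
for c in ["scene","top","wrist"]:
    snap(c,c+'0'); p=camera_params(c); T=p["camera_from_world"]; print(c,p["K"].tolist() if hasattr(p["K"],'tolist') else p["K"]); print(np.round(np.linalg.inv(T),3))
    for n in ["lid_center","jar_mouth","clamp_hinge","clamp_tab","ramekin","timer","separator","jar"]:
        try: print(n,[(np.round(d["at"],1).tolist(),round(d["confidence"],2)) for d in tip_of(c,n)][:3])
        except Exception as e: print(n,e)
print(read_time_s())
E
```

```text
pics
0.0 [0.16860532 0.62682575 0.24887179] [ 1.30969657e-01  9.91385499e-01 -1.31484813e-03 -1.15453186e-04] [ 0.45245891  0.6210266  -0.12092954]
scene [[402.8688987457344, 0.0, 262.0807206375338], [0.0, 402.8688987457344, 195.09882846393663], [0.0, 0.0, 1.0]]
[[ 0.814  0.464 -0.348  0.876]
 [ 0.58  -0.646  0.496 -0.538]
 [ 0.006 -0.606 -0.795  0.848]
 [ 0.     0.     0.     1.   ]]
lid_center [([274.6, 143.7], 0.63), ([329.4, 185.5], 0.33)]
jar_mouth [([259.7, 218.1], 0.72)]
clamp_hinge [([273.8, 225.5], 0.71)]
clamp_tab [([282.6, 189.5], 0.72)]
ramekin [([330.0, 182.7], 0.93), ([276.4, 225.3], 0.59)]
timer [([219.6, 355.2], 0.59)]
separator [([157.0, 270.5], 0.7), ([278.1, 141.3], 0.69)]
jar [([272.6, 266.2], 0.69)]
top [[364.94878476622813, 0.0, 252.94805962956954], [0.0, 364.94878476622813, 183.66665031705634], [0.0, 0.0, 1.0]]
[[-1.700e-02 -9.860e-01  1.660e-01  3.850e-01]
 [-1.000e+00  1.700e-02  1.000e-03 -7.300e-02]
 [-4.000e-03 -1.660e-01 -9.860e-01  1.153e+00]
 [ 0.000e+00  0.000e+00  0.000e+00  1.000e+00]]
lid_center [([183.5, 228.9], 0.87), ([281.4, 164.7], 0.18)]
jar_mouth [([279.9, 167.4], 0.67)]
clamp_hinge [([291.4, 149.7], 0.9)]
clamp_tab [([296.4, 122.1], 0.69), ([285.2, 161.6], 0.17)]
ramekin [([189.0, 163.6], 0.73)]
timer [([349.7, 155.0], 0.67)]
separator [([337.5, 230.8], 0.59)]
jar [([286.7, 159.3], 0.67)]
wrist [[314.29800612102053, 0.0, 250.36626549159], [0.0, 314.29800612102053, 189.07825093572382], [0.0, 0.0, 1.0]]
[[ 0.26   0.917  0.302  0.09 ]
 [ 0.966 -0.246 -0.081  0.648]
 [-0.     0.313 -0.95   0.373]
 [ 0.     0.     0.     1.   ]]
lid_center []
jar_mouth []
clamp_hinge []
clamp_tab []
ramekin []
timer []
separator []
jar []
1.35
```

View pics/scene0.png

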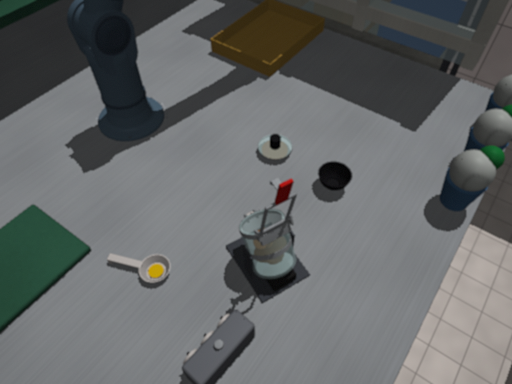

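View pics/top0.png

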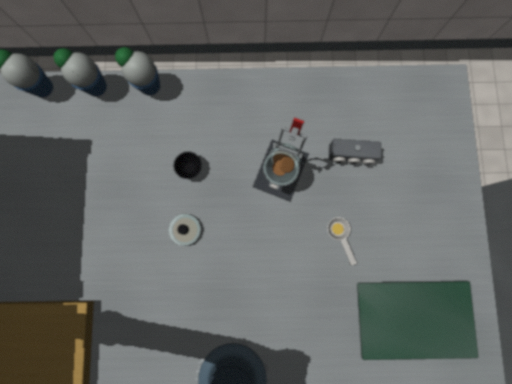

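```bash
cat >> h.py <<'E'
def cam(c):
    p=camera_params(c); return np.array(p["K"]),np.array(p["camera_from_world"])
def proj(c,X):
    K,T=c; X=np.atleast_2d(X); q=X@T[:3,:3].T+T[:3,3]; u=q@K.T; return u[:,:2]/u[:,2:]
def tri(obs):
    A=[]
    for (K,T),uv in obs:
        P=K@T[:3]; A+= [uv[0]*P[2]-P[0],uv[1]*P[2]-P[1]]
    X=np.linalg.svd(np.array(A))[2][-1]; return X[:3]/X[3]
def onplane(c,uv,z):
    K,T=c; Ti=np.linalg.inv(T); d=Ti[:3,:3]@np.linalg.solve(K,[uv[0],uv[1],1]); o=Ti[:3,3]; return o+d*(z-o[2])/d[2]
def jarR(psi):  # x axis horizontal heading psi (away from robot), leaning 30deg
    c,s=np.cos(np.pi/6),np.sin(np.pi/6); h=np.array([np.cos(psi),np.sin(psi),0]); k=np.array([0,0,1.])
    z=c*k-s*h; x=c*h+s*k; return np.column_stack([x,np.cross(z,x),z])
E
python3 - <<'E'
from h import *
S,T=cam("scene"),cam("top")
D=dict(lid_center=((274.6,143.7),(183.5,228.9)),jar_mouth=((259.7,218.1),(279.9,167.4)),hinge=((273.8,225.5),(291.4,149.7)),tab=((282.6,189.5),(296.4,122.1)),jar=((272.6,266.2),(286.7,159.3)),ramekin=((330,182.7),(189,163.6)),timer=((219.6,355.2),(349.7,155)),sep=((157,270.5),(337.5,230.8)))
X={}
for n,(a,b) in D.items():
    X[n]=x=tri([(S,a),(T,b)]); print(n,np.round(x,4),np.round(proj(S,x)-a,1),np.round(proj(T,x)-b,1))
print('lid on plane .027',onplane(S,D['lid_center'][0],.027),onplane(T,D['lid_center'][1],.027))
from scipy.optimize import least_squares
def model(p):
    Rj=jarR(p[3]); m=p[:3]; a=p[4]
    hin=np.array([.062,0,.0135]); tab=hin+.15*np.array([-np.cos(a),0,np.sin(a)])
    return {'jar_mouth':m,'hinge':m+Rj@hin,'tab':m+Rj@tab,'jar':m+Rj@[0,0,-.12]}
def res(p):
    return np.concatenate([(proj(c,x)[0]-D[n][i]) for n,x in model(p).items() for i,c in enumerate((S,T))])
for psi0 in (-.3,0,.5):
    r=least_squares(res,[*X['jar_mouth'],psi0,2.3],loss='soft_l1'); print(r.cost,np.round(r.x,4)); 
print(np.round(res(r.x).reshape(-1,4),1)); print({k:np.round(v,3) for k,v in model(r.x).items()})
E
python3 -c "
import cv2
for n,(x,y) in dict(scene=(190,130),top=(150,90)).items():
    im=cv2.imread(f'pics/{n}0.png')[y:y+200,x:x+200]; cv2.imwrite(f'pics/{n}0c.png',cv2.resize(im,(600,600),interpolation=cv2.INTER_CUBIC))
"
```

```text
lid_center [0.4381 0.1443 0.0271] [[-0.2  0. ]] [[-0.2 -0.2]]
jar_mouth [ 0.599  -0.1495  0.1432] [[ 0.5 -0.1]] [[0.4 0.4]]
hinge [ 0.6442 -0.1746  0.1849] [[-2.2  0.4]] [[-1.4 -1.5]]
tab [ 0.6683 -0.1792  0.3236] [[ 1.4 -0.3]] [[0.8 0.9]]
jar [ 0.6518 -0.1779  0.0288] [[-0.8  0.1]] [[-0.5 -0.5]]
ramekin [0.6383 0.1261 0.0164] [[ 2.4 -0.6]] [[1.6 1.9]]
timer [ 0.6695 -0.3896 -0.0093] [[ 0.3 -0. ]] [[0.1 0.1]]
sep [ 0.4283 -0.3305 -0.005 ] [[-1.9  0.2]] [[-1.4 -1.1]]
lid on plane .027 [0.43841402 0.14489935 0.027     ] [0.43755192 0.14385641 0.027     ]
8.427157297401141 [ 0.5999 -0.1501  0.1377 -0.4564  2.2897]
8.427157297359468 [ 0.5999 -0.1501  0.1377 -0.4564  2.2897]
8.42715729736414 [ 0.5999 -0.1501  0.1377 -0.4564  2.2897]
[[ 0.7  1.8  0.4  0.5]
 [-2.1 -0.2 -2.9 -0.3]
 [-0.  -0.1  2.9  0.4]
 [ 0.4 -0.9 -0.8 -1.5]]
{'jar_mouth': array([ 0.6  , -0.15 ,  0.138]), 'hinge': array([ 0.642, -0.171,  0.18 ]), 'tab': array([ 0.668, -0.184,  0.328]), 'jar': array([ 0.654, -0.177,  0.034])}
```

```bash
python3 -c "
import cv2,numpy as np
a=cv2.imread('pics/scene0.png')[165:295,210:340];b=cv2.imread('pics/top0.png')[105:235,240:370]
cv2.imwrite('pics/c0.png',np.hstack([cv2.resize(i,(400,400),interpolation=cv2.INTER_CUBIC) for i in (a,b)]))"
```

```text
(no output)
```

View pics/c0.png

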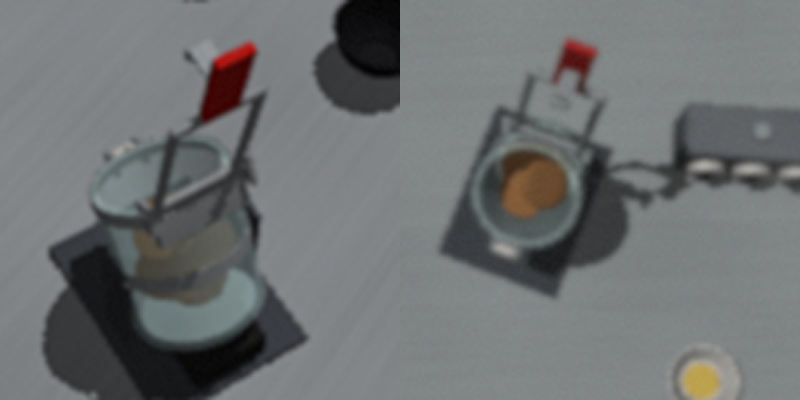

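```bash
cat >> h.py <<'E'
M0=np.array([.5999,-.1501,.1377]); PSI0=-.4564
def toolR(Rj): return np.column_stack([-Rj[:,0],Rj[:,1],-Rj[:,2]])
def q(Rm): return R.from_matrix(Rm).as_quat()
def downR(h): # tool x heading h
    x=np.array([np.cos(h),np.sin(h),0]); z=np.array([0,0,-1.]); return np.column_stack([x,np.cross(z,x),z])
E
python3 - <<'E'
from h import *
Rj=jarR(PSI0); Rt=toolR(Rj); print(np.round(Rj,3))
for h in (.032,.05,.15): print(h, inverse_kinematics(M0+h*Rj[:,2],q(Rt)))
hd=PSI0+np.pi
print(inverse_kinematics([.438,.144,.2],q(downR(hd))))
for a in (2.29,1.5,.8,0):
    tab=M0+Rj@(np.array([.062,0,.0135])+.15*np.array([-np.cos(a),0,np.sin(a)]))
    for tilt in (-30,0,10,20):
        t=np.radians(tilt); k=np.array([0,0,1.]); hh=np.array([np.cos(PSI0),np.sin(PSI0),0]); b=np.cos(t)*k+np.sin(t)*hh # body dir
        y=Rj[:,1]; z=-b; x=np.cross(y,z); s=inverse_kinematics(tab,q(np.column_stack([x,y,z]))); s2=inverse_kinematics(tab+.06*b,q(np.column_stack([x,y,z])))
        print(a,tilt,np.round(tab,3),None if s is None else np.round(s,2), s2 is not None)
E
```

```text
[[ 0.777  0.441 -0.449]
 [-0.382  0.898  0.22 ]
 [ 0.5    0.     0.866]]
0.032 [-0.32161452  0.19233971  0.43243058  2.17619325  0.33713679  0.31584438
  0.90228374]
0.05 [-0.43639364  0.15035416  0.54258282  2.18872466  0.31643168  0.34894557
  0.92441505]
0.15 [-1.1239229  -0.29333789  1.03843202  2.22174905  0.78294055  0.73585886
  0.56127869]
[-0.8780791   0.0748554   0.49320251  2.10660586 -0.04295292  0.96945552
  0.75266191]
2.29 -30 [ 0.668 -0.184  0.328] [-0.29  0.15  0.48  1.83  0.12  0.67  1.21] True
2.29 0 [ 0.668 -0.184  0.328] [-0.43  0.57  0.96  1.42 -0.46  1.39  1.66] True
2.29 10 [ 0.668 -0.184  0.328] [-0.35  0.7   0.99  1.27 -0.55  1.63  1.7 ] True
2.29 20 [ 0.668 -0.184  0.328] [-0.26  0.82  1.    1.12 -0.61  1.85  1.72] True
1.5 -30 [ 0.567 -0.134  0.305] [-1.21 -0.28  1.14  2.11  0.72  0.78  0.67] True
1.5 0 [ 0.567 -0.134  0.305] [-0.7   0.34  1.06  1.74 -0.31  1.25  1.55] True
1.5 10 [ 0.567 -0.134  0.305] [-0.58  0.48  1.04  1.62 -0.41  1.47  1.64] True
1.5 20 [ 0.567 -0.134  0.305] [-0.49  0.62  1.04  1.5  -0.49  1.68  1.71] True
0.8 -30 [ 0.513 -0.107  0.221] [-1.06 -0.21  1.    2.31  0.78  0.6   0.51] True
0.8 0 [ 0.513 -0.107  0.221] [-0.74  0.26  0.99  1.96 -0.25  1.05  1.48] True
0.8 10 [ 0.513 -0.107  0.221] [-0.64  0.42  0.99  1.85 -0.38  1.26  1.61] True
0.8 20 [ 0.513 -0.107  0.221] [-0.57  0.58  1.02  1.74 -0.48  1.48  1.71] True
0 -30 [ 0.525 -0.114  0.105] [-0.31  0.2   0.35  2.34  0.85  0.2   0.32] True
0 0 [ 0.525 -0.114  0.105] [-0.62  0.52  0.92  2.01 -0.54  0.87  1.72] True
0 10 [ 0.525 -0.114  0.105] [-0.54  0.63  0.91  1.89 -0.58  1.1   1.76] True
0 20 [ 0.525 -0.114  0.105] [-0.46  0.73  0.89  1.77 -0.59  1.31  1.78] True
```

```bash
cat > s1.py <<'E'
from h import *
Rj=jarR(PSI0); Rt=toolR(Rj)
t=read_time_s()
move_ptp([.42,.05,.30],q(downR(PSI0+np.pi)))
move_ptp(M0+.15*Rj[:,2],q(Rt))
print(read_time_s()-t, read_qpos(), read_ft_force())
C=cam("wrist"); snap("wrist","w1")
for n in ["jar_mouth","clamp_hinge","clamp_tab","jar"]:
    print(n,[(np.round(d["at"],1).tolist(),round(d["confidence"],2)) for d in tip_of("wrist",n)][:3])
np.savez('w1.npz',K=C[0],T=C[1])
print('pred',proj(C,M0),proj(C,M0+Rj@[.062,0,.0135]))
print(read_time_s())
E
python3 s1.py
```

```text
3.0917 [-0.77076404 -0.16213253  0.74659531  2.21369783  0.57654197  0.6428044
  0.71451126] [ 0.46353739 -0.09834485  0.61522469]
jar_mouth [([246.3, 181.1], 0.88), ([248.2, 248.9], 0.73)]
clamp_hinge [([251.1, 246.6], 0.69)]
clamp_tab []
jar []
pred [[250.02221688 179.58904396]] [[249.97163194 247.76152554]]
4.6917
```

View pics/w1.png

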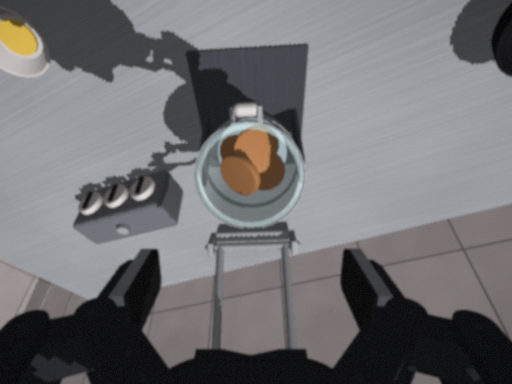

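```bash
cat > ov.py <<'E'
from h import *
import sys
def overlay(M,psi,name,src='w1'):
    d=np.load(f'{src}.npz'); C=(d['K'],d['T']); Rj=jarR(psi)
    im=cv2.imread(f'pics/{src}.png'); s=4; x0,y0,w,h=165,85,170,150
    im=cv2.resize(im[y0:y0+h,x0:x0+w],None,fx=s,fy=s,interpolation=cv2.INTER_CUBIC)
    th=np.linspace(0,2*np.pi,72)
    for r,col in ((.05,(0,0,255)),(.044,(0,255,0))):
        P=M+np.column_stack([r*np.cos(th),r*np.sin(th),0*th])@Rj.T
        for u in ((proj(C,P)-[x0,y0]+.5)*s).astype(int): cv2.circle(im,tuple(int(v) for v in u),1,col,-1)
    for y in (-.03,0,.03):
        u=((proj(C,M+Rj@[.062,y,.0135])[0]-[x0,y0]+.5)*s).astype(int); cv2.circle(im,tuple(int(v) for v in u),4,(255,0,255),-1)
    cv2.imwrite(f'pics/{name}.png',im)
if __name__=='__main__': overlay(M0,PSI0,'ov1')
E
python3 ov.py
```

```text
(no output)
```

View pics/ov1.png

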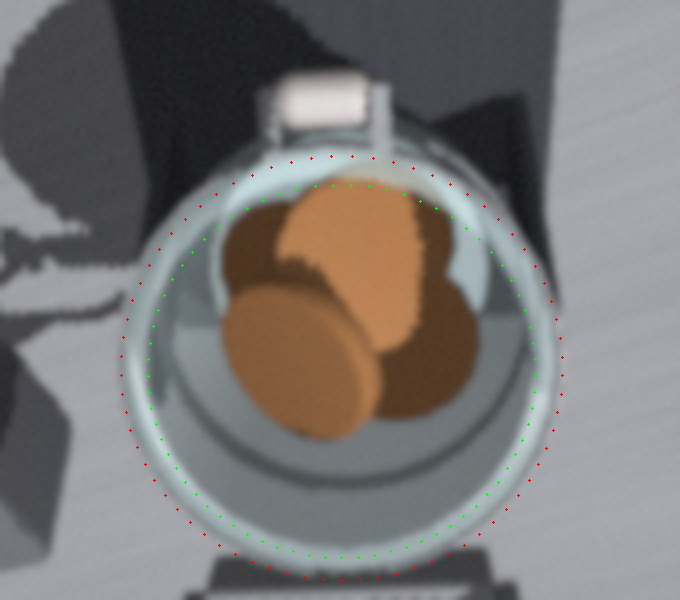

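```bash
python3 - <<'E'
import cv2
im=cv2.imread('pics/w1.png')[105:175,190:310]
im=cv2.resize(im,None,fx=6.5,fy=6.5,interpolation=cv2.INTER_CUBIC)
cv2.imwrite('pics/w1c.png',cv2.convertScaleAbs(im,alpha=1.4,beta=10))
E
```

```text
(no output)
```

View pics/w1c.png

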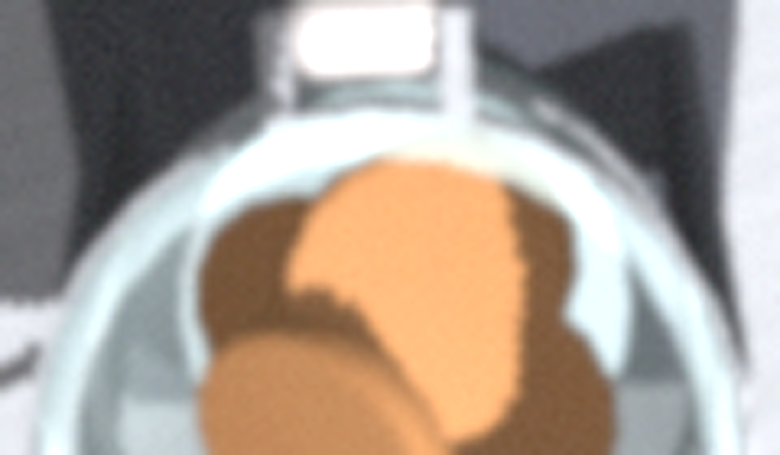

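```bash
cat > fit.py <<'E'
from h import *
from scipy.optimize import least_squares
from scipy.ndimage import map_coordinates
d=np.load('w1.npz'); C=(d['K'],d['T'])
im=cv2.imread('pics/w1.png').astype(float); g=cv2.GaussianBlur(im[:,:,1]-im[:,:,2],(0,0),.7)
cx,cy=250,173.5
pts=[]
for th in np.radians(np.arange(-35,216,5)):  # image angle, down=90
    r=np.arange(40,66,.25); v=map_coordinates(g,[cy+r*np.sin(th),cx+r*np.cos(th)],order=1)
    # outer edge: last crossing of half max
    k=np.argmax(v[:]); pk=v.max(); j=np.where(v>pk/2)[0]
    pts.append((th,r[j[0]],r[j[-1]],pk))
pts=np.array(pts); print(np.round(np.column_stack([np.degrees(pts[:,0]),pts[:,1:]]),1)[::2].tolist())
np.save('pts.npy',pts)
E
python3 fit.py
```

```text
[[-35.0, 40.0, 52.2, 15.8], [-25.0, 40.0, 52.8, 15.1], [-15.0, 45.8, 53.0, 14.0], [-5.0, 45.5, 53.5, 12.9], [5.0, 46.0, 54.0, 12.3], [15.0, 46.5, 54.0, 12.5], [25.0, 46.0, 54.0, 12.2], [35.0, 47.2, 54.0, 14.0], [45.0, 47.0, 54.0, 14.1], [55.0, 46.8, 53.8, 13.9], [65.0, 46.2, 53.8, 14.0], [75.0, 42.8, 53.8, 14.7], [85.0, 47.0, 53.5, 14.6], [95.0, 46.8, 53.5, 13.8], [105.0, 46.8, 53.5, 14.5], [115.0, 40.0, 53.8, 13.7], [125.0, 45.5, 54.0, 14.7], [135.0, 45.8, 54.2, 14.2], [145.0, 42.5, 54.5, 14.4], [155.0, 40.0, 54.5, 14.8], [165.0, 40.0, 54.5, 14.5], [175.0, 40.0, 55.0, 14.5], [185.0, 40.0, 55.0, 13.6], [195.0, 40.0, 54.2, 14.5], [205.0, 40.0, 53.8, 14.3], [215.0, 40.0, 53.2, 15.1]]
```

```bash
cat > fit2.py <<'E'
from h import *
from scipy.optimize import least_squares
from scipy.interpolate import interp1d
d=np.load('w1.npz'); C=(d['K'],d['T']); pts=np.load('pts.npy'); cx,cy=250,173.5
S,T=cam("scene"),cam("top")
D=dict(jar_mouth=((259.7,218.1),(279.9,167.4)),hinge=((273.8,225.5),(291.4,149.7)),tab=((282.6,189.5),(296.4,122.1)),jar=((272.6,266.2),(286.7,159.3)))
th=np.linspace(0,2*np.pi,361)
def ring(p):
    Rj=jarR(p[3]); P=p[:3]+np.column_stack([.05*np.cos(th),.05*np.sin(th),0*th])@Rj.T
    u=proj(C,P)-[cx,cy]; a=np.arctan2(u[:,1],u[:,0]); r=np.hypot(u[:,0],u[:,1]); i=np.argsort(a)
    a=a[i]; r=r[i]; t=(pts[:,0]+np.pi)%(2*np.pi)-np.pi
    return np.interp(t,a,r,period=2*np.pi)-pts[:,2]
def model(p):
    Rj=jarR(p[3]); m=p[:3]; a=p[4]
    hin=np.array([.062,0,.0135]); tab=hin+.15*np.array([-np.cos(a),0,np.sin(a)])
    return {'jar_mouth':m,'hinge':m+Rj@hin,'tab':m+Rj@tab,'jar':m+Rj@[0,0,-.12]}
def net(p):
    return np.concatenate([(proj(c,x)[0]-D[n][i]) for n,x in model(p).items() for i,c in enumerate((S,T))])
hw=lambda p:(proj(C,model(p)['hinge'])[0]-[251.1,246.6])
r=least_squares(lambda p:np.concatenate([ring([*p,PSI0]) ]),M0,loss='soft_l1'); print('ring only',np.round(r.x,4),np.round(np.abs(r.fun).mean(),2))
for w in (.3,1):
  r=least_squares(lambda p:np.concatenate([w*ring(p),net(p)/1.5,hw(p)/1.5]),[*M0,PSI0,2.29],loss='soft_l1')
  print(w,np.round(r.x,4),'ring',np.round(ring(r.x)[::5],1),'net',np.round(net(r.x).reshape(-1,4),1).tolist(),hw(r.x))
E
python3 fit2.py
```

```text
ring only [ 0.6018 -0.1516  0.133 ] 0.17
0.3 [ 0.5999 -0.1508  0.1348 -0.4259  2.2789] ring [0.6 0.4 0.5 0.1 0.2 0.3 0.4 0.4 0.8 0.5 0.6] net [[0.5, 2.7, 0.6, 0.7], [-1.7, 0.5, -3.2, -0.2], [0.4, -0.0, 1.9, 0.9], [0.9, -0.4, -1.2, -1.5]] [-0.2301075  -1.40484017]
1 [ 0.6012 -0.1515  0.1334 -0.4182  2.2655] ring [ 0.1 -0.1  0.1 -0.2 -0.1  0.   0.1  0.   0.5  0.1  0.2] net [[0.8, 3.7, 0.8, 0.3], [-1.2, 1.4, -3.1, -0.6], [0.4, 0.1, 1.6, 1.2], [1.3, 0.3, -1.1, -1.8]] [ 0.06518534 -1.84200201]
```

```bash
python3 - <<'E'
from h import *
d=np.load('w1.npz'); C=(d['K'],d['T']); M=np.array([.601,-.1515,.134])
for psi in (-.456,-.42,-.40,-.38):
    Rj=jarR(psi); print(psi,[np.round(proj(C,M+Rj@v)[0],1).tolist() for v in ([-.066,0,-.015],[.062,0,.0135],[.062,.038,.0135],[.062,-.038,.0135])])
im=cv2.imread('pics/w1.png'); cv2.imwrite('pics/w1d.png',cv2.resize(im[225:300,195:310],None,fx=6.5,fy=6.5,interpolation=cv2.INTER_CUBIC))
E
```

```text
-0.456 [[249.2, 102.7], [249.2, 245.2], [289.6, 245.2], [208.8, 245.2]]
-0.42 [[247.2, 102.7], [251.0, 245.2], [291.5, 244.5], [210.7, 246.0]]
-0.4 [[246.1, 102.7], [252.0, 245.2], [292.5, 244.0], [211.8, 246.4]]
-0.38 [[245.0, 102.8], [253.0, 245.2], [293.6, 243.5], [212.9, 246.8]]
```

View pics/w1d.png

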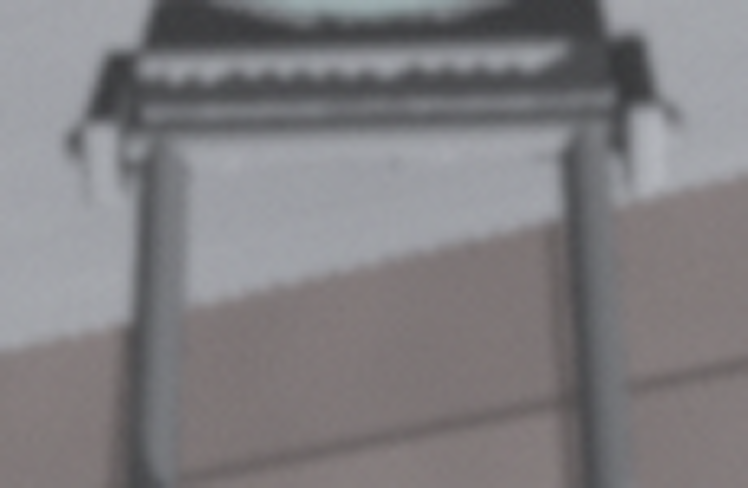

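```bash
cat > s2.py <<'E'
from h import *
exec(open('fit2.py').read().split("for w in")[0].replace("PSI0]","-.395]"))
r5=least_squares(lambda p:np.concatenate([ring([*p[:3],-.395]),net([*p[:3],-.395,p[3]])/2]),[*M0,2.29],loss='soft_l1'); print('M',r.x,'joint',r5.x)
L=np.array([.438,.1444,.027])
t=read_time_s()
qd=q(downR(-.395+np.pi))
move_ptp([L[0],L[1],.17],qd)
print(read_time_s()-t,read_eef_pos())
C=cam("wrist"); snap("wrist","w2"); np.savez('w2.npz',K=C[0],T=C[1])
for n in ["lid_center","lid"]:
    print(n,[(np.round(d["at"],1).tolist(),round(d["confidence"],2),np.round(onplane(C,d["at"],.027 if n=='lid_center' else 0),4)) for d in tip_of("wrist",n)][:3])
print('pred',proj(C,L)); print(read_time_s())
E
python3 s2.py
```

```text
ring only [ 0.6016 -0.1518  0.133 ] 0.13
M [ 0.60156369 -0.15178336  0.13304612] joint [ 0.60130832 -0.1516669   0.13324608  2.26416608]
1.1333000000000002 [0.43851564 0.14345644 0.17025622]
lid_center [([250.1, 179.6], 0.65, array([0.4363, 0.1431, 0.027 ]))]
lid [([251.9, 173.1], 0.64, array([0.4384, 0.1441, 0.    ]))]
pred [[252.20820935 180.72763672]]
5.975
```

View pics/w2.png

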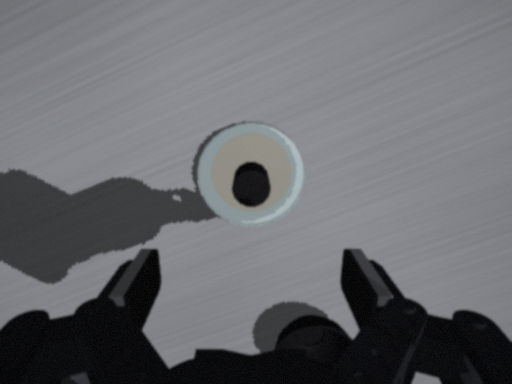

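```bash
cat > fit3.py <<'E'
from h import *
from scipy.optimize import least_squares
from scipy.ndimage import map_coordinates
d=np.load('w2.npz'); C=(d['K'],d['T']); im=cv2.imread('pics/w2.png').astype(float)
g=cv2.GaussianBlur(im[:,:,1]-im[:,:,2],(0,0),.7); cx,cy=250.5,173
pts=[]
for th in np.radians(np.arange(0,360,6)):
    r=np.arange(40,62,.25); v=map_coordinates(g,[cy+r*np.sin(th),cx+r*np.cos(th)],order=1)
    j=np.where(v>v.max()/2)[0]; pts.append((th,r[j[-1]]))
pts=np.array(pts); th=np.linspace(0,2*np.pi,361)
def res(p):
    P=np.column_stack([p[0]+.049*np.cos(th),p[1]+.049*np.sin(th),0*th+p[2]]); u=proj(C,P)-[cx,cy]
    return np.interp(pts[:,0],np.arctan2(u[:,1],u[:,0]),np.hypot(*u.T),period=2*np.pi)-pts[:,1]
r=least_squares(res,[.438,.144,.018],loss='soft_l1'); print(np.round(r.x,4),np.abs(r.fun).mean())
for z in (.015,.02):
    r=least_squares(lambda p:res([*p,z]),[.438,.144],loss='soft_l1'); print(z,np.round(r.x,4),np.abs(r.fun).mean())
# knob top ellipse check
m=(im.max(2)<45)[150:215,225:280].astype(np.uint8); ys,xs=np.nonzero(m); print('dark knob bbox',xs.min()+225,xs.max()+225,ys.min()+150,ys.max()+150)
L=np.array([*r.x,0]); 
for z in (.02,.054):
    P=np.column_stack([L[0]+.016*np.cos(th),L[1]+.016*np.sin(th),0*th+z]); u=proj(C,P); print(z,u.min(0),u.max(0))
E
python3 fit3.py
```

```text
[0.4373 0.1433 0.0164] 0.14830609605218611
0.015 [0.4376 0.1431] 0.27023180000773206
0.02 [0.4365 0.1436] 0.6776143102861922
dark knob bbox 233 268 163 205
0.02 [233.01492235 160.08940668] [268.41036415 194.11385978]
0.054 [230.7877258  169.88620195] [270.72061474 207.80259052]
```

```bash
cat >> h.py <<'E'
M=np.array([.6014,-.1517,.1335]); PSI=-.395; RJ=jarR(PSI); RT=toolR(RJ); ZJ=RJ[:,2]
E
cat > s3.py <<'E'
from h import *
L=np.array([.4372,.1434]); qd=q(downR(PSI+np.pi))
f0=np.array(read_ft_force())
movel([*L,.075],qd,speed=.15)
move_gripper(.055)
movel([*L,.043],qd,speed=.08)
print('f',np.array(read_ft_force())-f0, read_eef_pos())
move_gripper(.02,effort=40)
print('gap',read_finger_gap(),np.array(read_ft_force())-f0,read_eef_pos())
movel([*L,.06],qd,speed=.06)
print('gap',read_finger_gap(),np.array(read_ft_force())-f0)
movel([*L,.24],qd,speed=.2)
snap("wrist","w3"); snap("scene","s3"); print(read_time_s(),read_finger_gap(),np.array(read_ft_force())-f0)
E
python3 s3.py
```

```text
f [-0.53711292 -0.25858203  0.15213259] [0.4369617  0.14304601 0.04256777]
gap 0.030892865264328537 [-1.70128619 -0.63348788  4.04508218] [0.43785049 0.14367425 0.04359612]
gap 0.030670493282835214 [-1.09625707 -0.71489813 -1.9932046 ]
9.6333 0.030860456316117515 [ 0.00556964  0.38234164 -1.92935178]
```

View pics/w3.png

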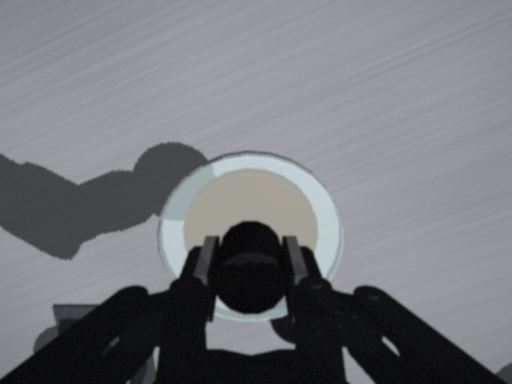

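```bash
cat > fit4.py <<'E'
from h import *
from scipy.optimize import least_squares
from scipy.ndimage import map_coordinates
C=cam("wrist"); im=cv2.imread('pics/w3.png').astype(float); p0=np.array(read_eef_pos()); print(p0, R.from_quat(read_tcp_rot()).as_matrix().round(3).tolist())
g=cv2.GaussianBlur(im[:,:,1]-im[:,:,2],(0,0),.7); cx,cy=250.5,236
pts=[]
for th in np.radians(np.r_[np.arange(-180,21,5),np.arange(160,180,5)]):
    r=np.arange(70,105,.25); v=map_coordinates(g,[cy+r*np.sin(th),cx+r*np.cos(th)],order=1)
    j=np.where(v>v.max()/2)[0]; pts.append((th,r[j[-1]]))
pts=np.array(pts); th=np.linspace(0,2*np.pi,361)
Rd=R.from_quat(read_tcp_rot()).as_matrix()
def res(p):
    P=p0+(np.column_stack([p[0]+.049*np.cos(th),p[1]+.049*np.sin(th),0*th+p[2]]))@Rd.T; u=proj(C,P)-[cx,cy]
    return np.interp(pts[:,0],np.arctan2(u[:,1],u[:,0]),np.hypot(*u.T),period=2*np.pi)-pts[:,1]
r=least_squares(res,[0,0,.022],loss='soft_l1'); print('tool frame disc',np.round(r.x,4),np.abs(r.fun).mean(),np.round(r.fun[::4],1))
r=least_squares(lambda p:res([*p,.022]),[0,0],loss='soft_l1'); print(np.round(r.x,4),np.abs(r.fun).mean())
print(np.round(Rd.T@(np.linalg.inv(C[1])[:3,3]-p0),4))
E
python3 fit4.py
```

```text
[0.43604071 0.14280782 0.23840434] [[-0.923, 0.385, -0.003], [0.385, 0.923, -0.002], [0.002, -0.003, -1.0]]
tool frame disc [ 0.0002 -0.001   0.0268] 0.19010131992069337 [ 0.   0.1 -0.4  0.1  0.1  0.1 -0.   0.3 -0.3  0.4 -0.5  0.1]
[ 0.0009 -0.001 ] 1.3475715401350852
[ 0.0809 -0.0009 -0.123 ]
```

View pics/s3.png

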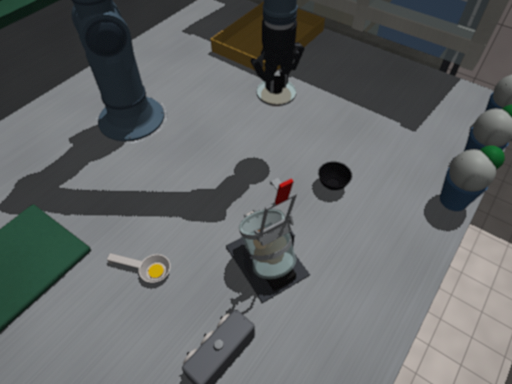

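```bash
cat > s4.py <<'E'
from h import *
qt=q(RT); off=RJ@np.array([.0005,.001,0])
P=lambda h: M+off+h*ZJ
print(read_time_s())
move_ptp([.5,.02,.30],q(downR(PSI+np.pi)))
move_ptp(P(.13),qt)
movel(P(.065),qt,speed=.1)
pause(.3)
f0=np.mean([read_ft_force() for _ in range(8)],0); t0=np.array(read_ft_torque())
print('base',f0,t0,read_finger_gap(),read_eef_pos()-P(.065),read_time_s())
snap("scene","s4"); snap("top","t4")
E
python3 s4.py; python3 -c "
import cv2,numpy as np
a=cv2.imread('pics/s4.png')[150:280,200:330];b=cv2.imread('pics/t4.png')[105:235,220:350]
cv2.imwrite('pics/c4.png',np.hstack([cv2.resize(i,(400,400),interpolation=cv2.INTER_CUBIC) for i in (a,b)]))"
```

```text
9.6333
base [-0.24801397 -0.58841814 -1.84289612] [0.30090614 0.6735589  0.06027234] 0.031180150779017323 [0.00019439 0.00022741 0.00048766] 12.0667
```

View pics/c4.png

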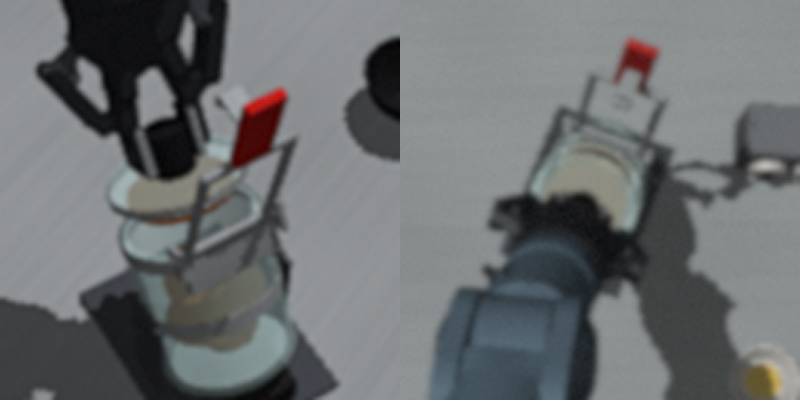

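```bash
cat > s5.py <<'E'
from h import *
qt=q(RT); off=RJ@np.array([.0005,.001,0])
P=lambda h: M+off+h*ZJ
f0=np.array([-.25,-.59,-1.84])
h=.065
while h>.029:
    h-= .004 if h>.048 else .001
    movel(P(h),qt,speed=.04)
    f=np.mean([read_ft_force() for _ in range(3)],0)-f0; fj=RJ.T@f
    print(round(h,4),np.round(fj,1),round(read_time_s(),2))
    if fj[2]>3.0 or np.linalg.norm(fj[:2])>5: break
print(np.round(RJ.T@(np.array(read_eef_pos())-M),4),read_finger_gap())
snap("scene","s5"); snap("top","t5"); snap("wrist","w5")
E
python3 s5.py; python3 -c "
import cv2,numpy as np
a=cv2.imread('pics/s5.png')[150:280,200:330];b=cv2.imread('pics/w5.png')[120:380,125:385]
cv2.imwrite('pics/c5.png',np.hstack([cv2.resize(i,(400,400),interpolation=cv2.INTER_CUBIC) for i in (a,b)]))"
```

```text
0.061 [-0.7  0.1 -0.5] 12.42
0.057 [-0.8  0.8  0. ] 12.67
0.053 [-0.2  0.4  0.4] 12.92
0.049 [-0.4  0.4 -0.3] 13.17
0.045 [-0.6 -0.1 -0.5] 13.42
0.044 [-0.3  1.2 -0.5] 13.67
0.043 [-0.7  0.5 -0.6] 13.92
0.042 [ 0.2  0.7 -0. ] 14.17
0.041 [-0.2  0.5 -0.6] 14.42
0.04 [1.  0.5 0.1] 14.67
0.039 [ 0.2 -0.1 -0.1] 14.92
0.038 [ 0.1  0.7 -0.5] 15.17
0.037 [-0.4  0.7  0.1] 15.42
0.036 [-2.8 -0.7 11.5] 15.67
[0.0005 0.001  0.0364] 0.030683975593247315
```

View pics/c5.png

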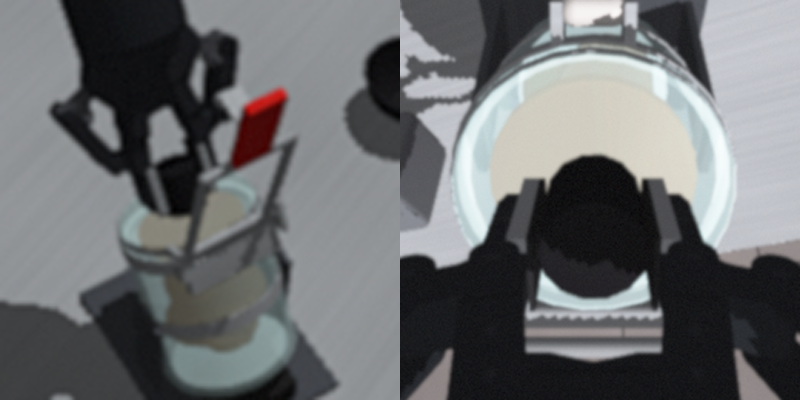

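```bash
cat > s6.py <<'E'
from h import *
qt=q(RT); off=RJ@np.array([.0005,.001,0])
P=lambda h: M+off+h*ZJ
movel(P(.0363),qt,speed=.04)
move_gripper(.06)
print(read_finger_gap(),RJ.T@np.array(read_ft_force()))
movel(P(.09),qt,speed=.1)
movel(P(.16),qt,speed=.2)
C=cam("wrist"); snap("wrist","w6"); np.savez('w6.npz',K=C[0],T=C[1]); snap("scene","s6"); snap("top","t6")
for n in ["lid_center","clamp_hinge","clamp_tab"]:
  for c in ("scene","top","wrist"):
    print(n,c,[(np.round(d["at"],1).tolist(),round(d["confidence"],2)) for d in tip_of(c,n)][:3])
print(read_time_s())
E
python3 s6.py; python3 -c "
import cv2,numpy as np
a=cv2.imread('pics/s6.png')[150:280,200:330];b=cv2.imread('pics/w6.png')[90:290,150:350]
cv2.imwrite('pics/c6.png',np.hstack([cv2.resize(i,(400,400),interpolation=cv2.INTER_CUBIC) for i in (a,b)]))"
```

```text
0.06013911759903217 [ 0.23199477  1.19408062 -0.65156003]
lid_center scene [([261.3, 216.4], 0.62)]
lid_center top [([278.6, 167.7], 0.56), ([297.4, 123.1], 0.3)]
lid_center wrist [([252.2, 184.8], 0.95)]
clamp_hinge scene [([271.8, 227.1], 0.65)]
clamp_hinge top [([288.0, 148.2], 0.59)]
clamp_hinge wrist [([249.5, 245.6], 0.89)]
clamp_tab scene [([283.7, 188.9], 0.92)]
clamp_tab top [([297.7, 121.5], 0.57), ([190.3, 167.3], 0.28)]
clamp_tab wrist []
18.475
```

View pics/c6.png

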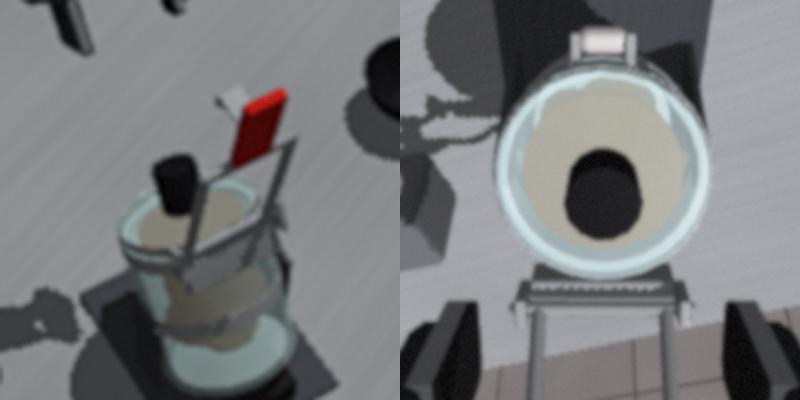

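```bash
cat >> h.py <<'E'
MT=M+RJ@np.array([-.001,0,.0037])
def tabp(a,r=.15,zoff=0.):
    u=np.array([-np.cos(a),0,np.sin(a)]); b=np.array([np.sin(a),0,np.cos(a)])
    return MT+RJ@(np.array([.062,0,.0135])+r*u+zoff*b)
def tiltR(deg):
    t=np.radians(deg); hh=np.array([np.cos(PSI),np.sin(PSI),0]); b=np.cos(t)*np.array([0,0,1.])+np.sin(t)*hh
    y=RJ[:,1]; z=-b; return np.column_stack([np.cross(y,z),y,z])
E
cat > s7.py <<'E'
from h import *
from scipy.optimize import least_squares
S,T=cam("scene"),cam("top")
ob=[(S,(283.7,188.9)),(S,(282.6,189.5)),(T,(297.7,121.5)),(T,(296.4,122.1))]
r=least_squares(lambda a:np.concatenate([proj(c,tabp(a[0]))[0]-o for c,o in ob]),[2.27]); a=r.x[0]
print('a',a,np.round(r.fun.reshape(-1,2),1),tabp(a), tri([ob[0],ob[2]]))
t=read_time_s()
p=np.array(read_eef_pos()); 
move_ptp([p[0]-.0,p[1],.42],q(tiltR(0)))
g=tabp(a,.152)
move_ptp(g+[0,0,.09],q(tiltR(0)))
C=cam("wrist"); snap("wrist","w7"); np.savez('w7.npz',K=C[0],T=C[1])
print('pred tab',proj(C,tabp(a)),proj(C,tabp(a,.168)),proj(C,tabp(a,.103)))
print([(d["at"],d["confidence"]) for d in tip_of("wrist","clamp_tab")])
snap("scene","s7"); print(read_time_s(),read_eef_pos()-g)
E
python3 s7.py
```

```text
a 2.2887620349613225 [[ 0.5 -0.2]
 [ 1.6 -0.8]
 [-0.1  0.9]
 [ 1.2  0.3]] [ 0.66896276 -0.17986771  0.32607116] [ 0.66968688 -0.1807481   0.32735161]
pred tab [[254.41041797 204.25159009]] [[254.71570945 218.36303711]] [[253.78152091 175.18216624]]
[([256.2, 199.1], 0.83)]
20.0667 [-1.12090510e-03 -1.31528022e-05  9.14005062e-02]
```

View pics/w7.png

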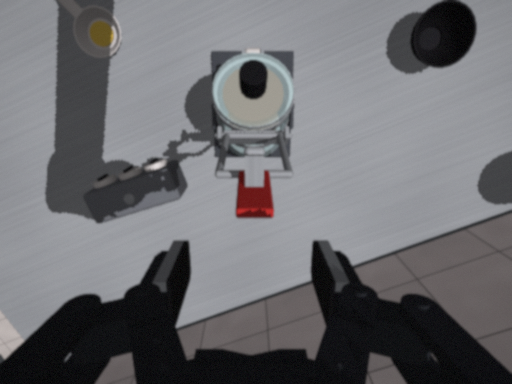

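View pics/s7.png

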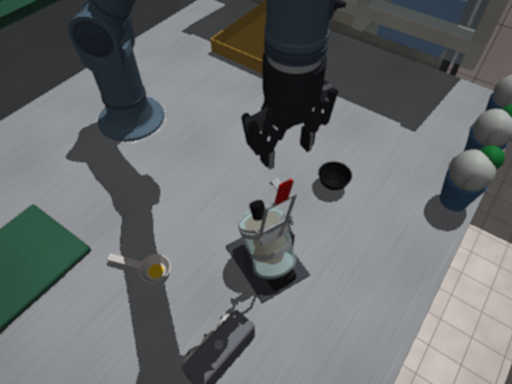

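```bash
cat > s8.py <<'E'
from h import *
a=2.285; g=tabp(a,.152)
f0=np.mean([read_ft_force() for _ in range(5)],0)
movel(g,q(tiltR(0)),speed=.12)
print('f',np.array(read_ft_force())-f0)
snap("scene","s8a")
move_gripper(.015,effort=20)
print('gap',read_finger_gap(),np.array(read_ft_force())-f0,read_time_s())
snap("scene","s8")
E
python3 s8.py;python3 -c "
import cv2,numpy as np
a=cv2.imread('pics/s8a.png')[120:250,210:340];b=cv2.imread('pics/s8.png')[120:250,210:340]
cv2.imwrite('pics/c8.png',np.hstack([cv2.resize(i,(400,400),interpolation=cv2.INTER_CUBIC) for i in (a,b)]))"
```

```text
f [-0.08648236 -0.7102932  -0.40661019]
gap 0.02569144661943001 [0.84158353 1.25608499 3.27248994] 21.4083
```

View pics/c8.png

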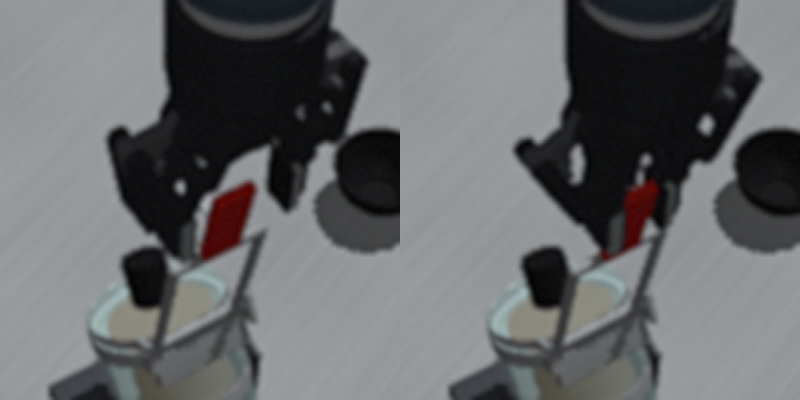

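```bash
cat > s9.py <<'E'
from h import *
A=np.linspace(2.285,.45,11)[1:]
f0=None
for i,a in enumerate(A):
    tilt=-18*(i+1)/len(A)
    try: movel(tabp(a,.152),q(tiltR(tilt)),speed=.12)
    except MotionError as e: print('ME',a,e); break
    f=np.array(read_ft_force()); print(round(a,3),np.round(RJ.T@f,1),round(read_finger_gap(),4),round(read_time_s(),2))
    if np.linalg.norm(f)>30: print('STOP'); break
snap("scene","s9"); snap("top","t9")
E
python3 s9.py;python3 -c "
import cv2,numpy as np
a=cv2.imread('pics/s9.png')[150:280,200:330];b=cv2.imread('pics/t9.png')[105:235,220:350]
cv2.imwrite('pics/c9.png',np.hstack([cv2.resize(i,(400,400),interpolation=cv2.INTER_CUBIC) for i in (a,b)]))"
```

```text
2.102 [1.2 1.  3.6] 0.0253 21.84
1.918 [0.5 3.  3.7] 0.0256 22.23
1.735 [-0.2  2.7  3. ] 0.0257 22.61
1.551 [-1.2  4.6 -1.8] 0.0256 22.99
1.368 [ 0.1  4.8 -3.4] 0.0258 23.38
1.184 [ 1.2  5.  -5.1] 0.0254 23.76
1.0 [ 1.5  6.8 -4.5] 0.0256 24.14
ME 0.817 the arm cannot follow that straight line within its joint ranges
```

View pics/c9.png

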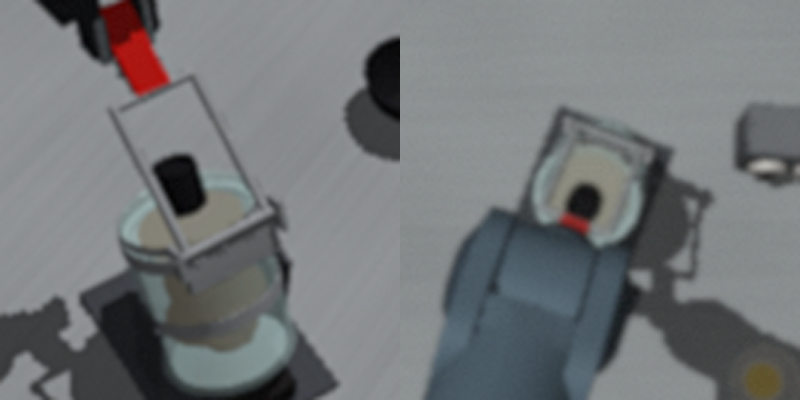

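```bash
python3 - <<'E'
from h import *
print(np.round(read_qpos(),2))
for a in (.9,.817,.6,.4,.2):
    for t in (-30,-20,-10,0,10):
        s=inverse_kinematics(tabp(a,.152),q(tiltR(t))); print(a,t,None if s is None else np.round(s,2))
E
```

```text
[-1.32  0.17  1.56  2.07 -0.18  0.85  1.5 ]
0.9 -30 [-1.06 -0.28  1.01  2.3   0.79  0.63  0.6 ]
0.9 -20 [-1.26 -0.27  1.25  2.19  0.56  0.78  0.84]
0.9 -10 [-1.17  0.18  1.41  2.07 -0.19  0.87  1.51]
0.9 0 [-0.66  0.22  0.9   1.95 -0.19  1.07  1.5 ]
0.9 10 [-0.47  0.33  0.77  1.83 -0.26  1.26  1.56]
0.817 -30 [-1.05 -0.26  1.02  2.32  0.79  0.6   0.59]
0.817 -20 [-1.24 -0.22  1.25  2.21  0.51  0.73  0.87]
0.817 -10 [-1.14  0.18  1.37  2.09 -0.2   0.85  1.51]
0.817 0 [-0.63  0.22  0.87  1.97 -0.19  1.04  1.5 ]
0.817 10 [-0.47  0.33  0.76  1.85 -0.26  1.24  1.57]
0.6 -30 [-1.04 -0.16  1.04  2.37  0.76  0.46  0.59]
0.6 -20 [-1.3  -0.1   1.37  2.25  0.35  0.6   1.  ]
0.6 -10 [-1.    0.2   1.22  2.14 -0.22  0.77  1.52]
0.6 0 [-0.54  0.24  0.76  2.01 -0.2   0.97  1.5 ]
0.6 10 [-0.47  0.37  0.76  1.89 -0.29  1.17  1.59]
0.4 -30 [-1.3  -0.05  1.36  2.39  0.69  0.33  0.64]
0.4 -20 [-1.15  0.19  1.34  2.28 -0.23  0.49  1.5 ]
0.4 -10 [-0.81  0.23  1.02  2.16 -0.24  0.71  1.53]
0.4 0 [-0.52  0.29  0.75  2.03 -0.25  0.91  1.54]
0.4 10 [-0.46  0.41  0.75  1.91 -0.33  1.12  1.62]
0.2 -30 [-1.1   0.25  1.25  2.39 -0.43  0.18  1.66]
0.2 -20 [-0.91  0.25  1.09  2.28 -0.33  0.42  1.59]
0.2 -10 [-0.57  0.26  0.76  2.15 -0.23  0.64  1.51]
0.2 0 [-0.49  0.36  0.74  2.03 -0.32  0.86  1.6 ]
0.2 10 [-0.44  0.48  0.74  1.91 -0.38  1.08  1.67]
```

```bash
cat > s9b.py <<'E'
from h import *
for a,tilt in ((.92,-11),(.8,-8),(.65,-7),(.5,-7),(.4,-7)):
    try: movel(tabp(a,.152),q(tiltR(tilt)),speed=.08)
    except MotionError as e: print('ME',a,e); break
    f=np.array(read_ft_force()); print(round(a,3),np.round(RJ.T@f,1),round(read_finger_gap(),4),round(read_time_s(),2),np.round(read_qpos(),2)[[2,5]])
    if np.linalg.norm(f)>30: print('STOP'); break
snap("scene","s9b"); snap("wrist","w9b")
E
python3 s9b.py;python3 -c "
import cv2,numpy as np
a=cv2.imread('pics/s9b.png')[150:280,200:330];b=cv2.imread('pics/w9b.png')[90:384,105:400]
cv2.imwrite('pics/c9b.png',np.hstack([cv2.resize(i,(400,400),interpolation=cv2.INTER_CUBIC) for i in (a,b)]))"
```

```text
0.92 [-0.1  6.5 -0.4] 0.0256 24.54 [1.46 0.86]
0.8 [-0.2  6.9 -0.7] 0.0254 24.92 [1.33 0.89]
0.65 [ 0.2  6.5 -0.7] 0.0255 25.35 [1.26 0.87]
0.5 [-1.3  7.5 -0.5] 0.0257 25.78 [1.2  0.82]
0.4 [-0.7  5.9  0. ] 0.0259 26.12 [1.15 0.8 ]
```

View pics/c9b.png

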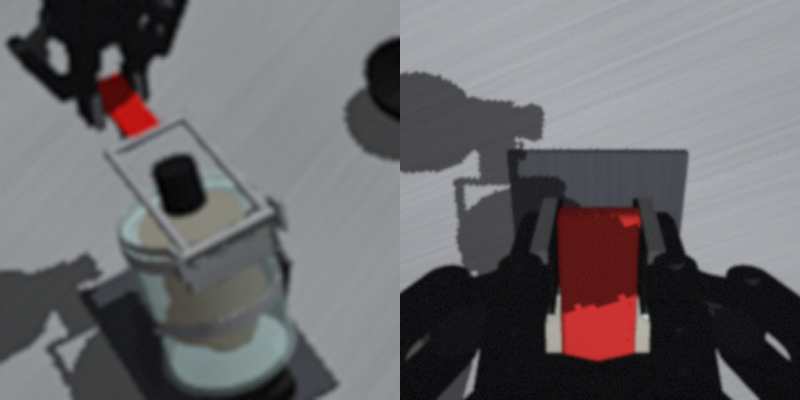

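```bash
cat > s10.py <<'E'
from h import *
Rq=tiltR(-7); qq=q(Rq); b=-Rq[:,2]
move_gripper(.05)
p=tabp(.4,.152); movel(p+.055*b,qq,speed=.15)
move_gripper(0.0)
print(read_finger_gap(),RJ.T@np.array(read_ft_force()),read_time_s())
C=cam("wrist"); snap("scene","s10"); snap("top","t10"); snap("wrist","w10")
for c in ("scene","top"): print([(d["at"],d["confidence"]) for d in tip_of(c,"clamp_tab")],proj(cam(c),tabp(.4)))
for r,z in ((.168,.004),(.103,.004),(.15,.004)): print(proj(C,tabp(.4,r,z)))
E
python3 s10.py;python3 -c "
import cv2,numpy as np
a=cv2.imread('pics/s10.png')[150:280,200:330];b=cv2.imread('pics/w10.png')[90:384,105:400]
cv2.imwrite('pics/c10.png',np.hstack([cv2.resize(i,(400,400),interpolation=cv2.INTER_CUBIC) for i in (a,b)]))"
```

```text
-0.0002573146287452614 [ 0.87136155  0.13386119 -0.14515941] 27.6333
[([237.3, 180.1], 0.9), ([260.5, 219.1], 0.61)] [[235.56161447 181.27209009]]
[] [[267.79793246 200.39120045]]
[[252.29546172 201.55608173]]
[[252.10516902 294.66172611]]
[[252.23873127 229.31292735]]
```

View pics/c10.png

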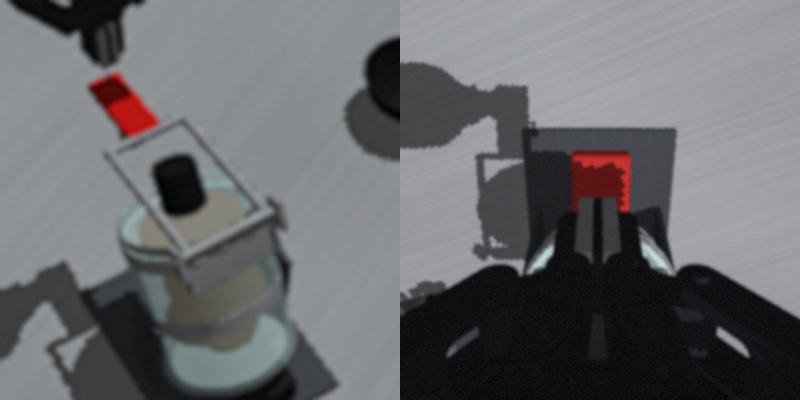

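```bash
cat > s11.py <<'E'
from h import *
Rq=tiltR(-7); qq=q(Rq); b=-Rq[:,2]
W=lambda a: tabp(a,.156,.004)+(.019)*b
f0=np.mean([read_ft_force() for _ in range(5)],0)
movel(W(.5),qq,speed=.12)
log=[]; mx=0
A=[.4,.3,.22,.18]+list(np.arange(.16,-.101,-.02))
for a in A:
    try: movel(W(a),qq,speed=.05)
    except MotionError as e: print('ME',a,e); break
    fj=RJ.T@(np.mean([read_ft_force() for _ in range(2)],0)-f0); print(round(a,3),np.round(fj,1),round(read_time_s(),2))
    if fj[2]>22: print('stop'); break
snap("scene","s11"); snap("wrist","w11")
E
python3 s11.py;python3 -c "
import cv2,numpy as np
a=cv2.imread('pics/s11.png')[150:280,200:330];b=cv2.imread('pics/w11.png')[90:384,105:400]
cv2.imwrite('pics/c11.png',np.hstack([cv2.resize(i,(400,400),interpolation=cv2.INTER_CUBIC) for i in (a,b)]))"
```

```text
0.4 [-1.  -0.3 -1.2] 28.63
0.3 [-0.2  0.3 -1. ] 29.09
0.22 [-1.2  0.1 -0.3] 29.49
0.18 [-1.  -0.1 -0.6] 29.77
0.16 [-1.1 -0.6 -1.1] 30.02
0.14 [-0.2 -1.  -0.2] 30.27
0.12 [-0.4 -0.1 -0.7] 30.52
0.1 [-1.  -1.1  3.4] 30.77
0.08 [-0.8 -0.2  0.5] 31.02
0.06 [-1.   0.6 -0.8] 31.27
0.04 [-0.6  0.8 -1.6] 31.52
0.02 [-0.6 -0.1  0.4] 31.77
0.0 [ 0.1 -1.3 27.2] 32.02
stop
```

View pics/c11.png

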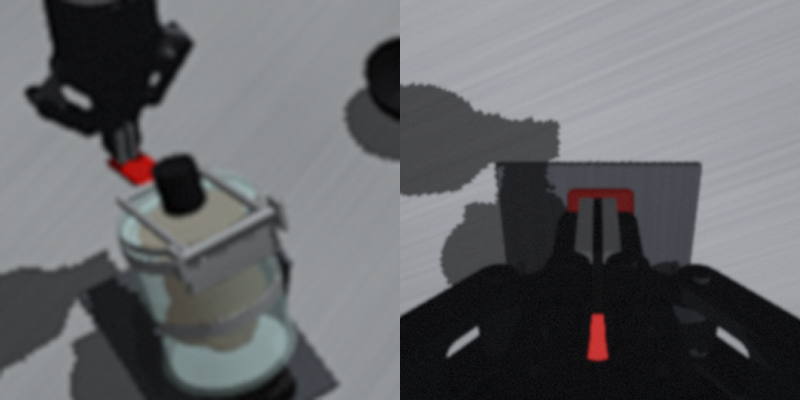

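```bash
cat > s12.py <<'E'
from h import *
Rq=tiltR(-7); qq=q(Rq); b=-Rq[:,2]
W=lambda a: tabp(a,.156,.004)+(.019)*b
movel(W(0)+.1*b,qq,speed=.2)
C=cam("wrist"); snap("wrist","w12"); np.savez('w12.npz',K=C[0],T=C[1])
move_ptp([.42,.08,.32],q(downR(PSI+np.pi)))
snap("scene","s12"); snap("top","t12")
for c in ("scene","top"):
  for n in ("clamp_tab","lid_center","clamp_hinge"): print(c,n,[(np.round(d["at"],1),d["confidence"]) for d in tip_of(c,n)])
  for a in (0,.04,.12,.2): print(a,np.round(proj(cam(c),tabp(a)),1), np.round(proj(C,tabp(a,.168)),1))
print(read_time_s())
E
python3 s12.py;python3 -c "
import cv2,numpy as np
a=cv2.imread('pics/s12.png')[150:280,200:330];b=cv2.imread('pics/t12.png')[105:235,220:350]
cv2.imwrite('pics/c12.png',np.hstack([cv2.resize(i,(400,400),interpolation=cv2.INTER_CUBIC) for i in (a,b)]))"
```

```text
scene clamp_tab [(array([242.3, 200.2]), 0.65)]
scene lid_center [(array([257.8, 213.4]), 0.62)]
scene clamp_hinge [(array([273.3, 223.7]), 0.57), (array([332.7, 183.4]), 0.35)]
0 [[240.8 202.4]] [[250.7 177.6]]
0.04 [[240.1 200.1]] [[250.8 176.8]]
0.12 [[238.8 195.7]] [[250.8 176. ]]
0.2 [[237.6 191.4]] [[250.8 176.6]]
top clamp_tab [(array([270. , 197.8]), 0.61)]
top lid_center []
top clamp_hinge [(array([289.6, 150.4]), 0.76)]
0 [[269.5 196.7]] [[250.7 177.6]]
0.04 [[269.2 197.4]] [[250.8 176.8]]
0.12 [[268.7 198.6]] [[250.8 176. ]]
0.2 [[268.3 199.5]] [[250.8 176.6]]
34.1333
```

View pics/c12.png

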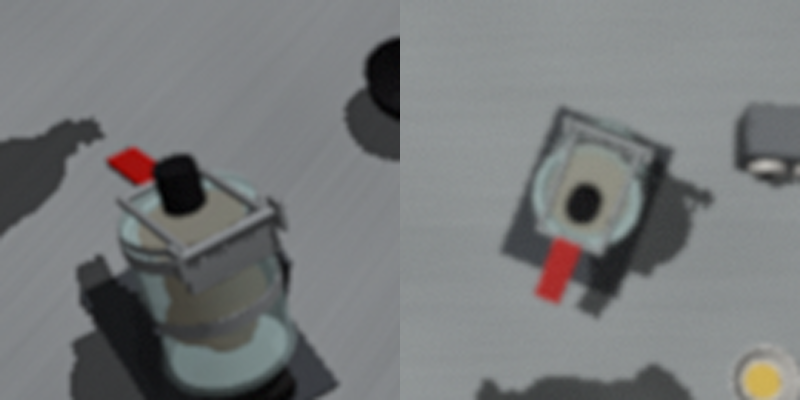

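View pics/w12.png

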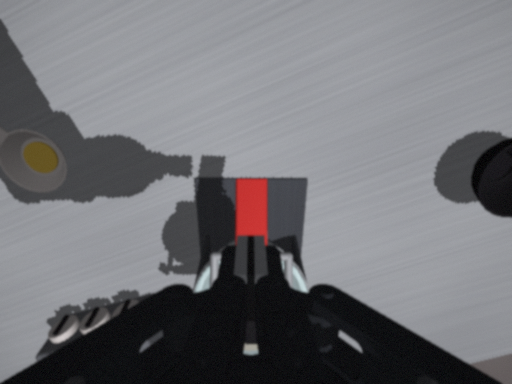

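View pics/s12.png

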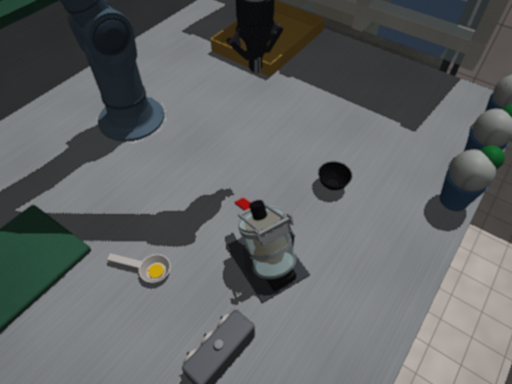

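```bash
cat > chk.py <<'E'
from h import *
from scipy.optimize import minimize
def red(n):
    im=cv2.imread(f'pics/{n}.png').astype(int); m=((im[:,:,2]>90)&(im[:,:,1]<70)&(im[:,:,0]<70)).astype(np.uint8)
    n_,lab,st,ce=cv2.connectedComponentsWithStats(m); k=1+np.argmax(st[1:,4]); return (lab==k),ce[k],st[k]
def poly(c,a,r0=.104,r1=.168):
    P=np.array([tabp(a,r,z)+y*RJ[:,1] for r in (r0,r1) for z in (-.004,.004) for y in (-.013,.013)])
    h=cv2.convexHull(((proj(c,P)+.5)*16).astype(np.int32)); m=np.zeros((384*16//4,512*16//4),np.uint8)
    return h[:,0]/16
for cn,n,aa in (("scene","s12",(0,.04,.08,.12)),("scene","s9b",(.36,.4,.44)),("scene","s10",(.36,.4,.44)),("top","t12",(0,.06,.12)),("scene","s0" if 0 else "scene0",(2.25,2.29))):
    m,ce,st=red(n); ys,xs=np.nonzero(m); print(n,ce.round(1),'bbox',xs.min(),xs.max(),ys.min(),ys.max(),st[4])
    for a in aa:
        h=poly(cam(cn),a); print('  ',a,h.min(0).round(1),h.max(0).round(1))
im=cv2.imread('pics/s12.png')[180:240,215:295]; s=8; im=cv2.resize(im,None,fx=s,fy=s,interpolation=cv2.INTER_CUBIC)
for a,col in ((0,(0,255,0)),(.1,(255,255,0))):
    h=((poly(cam("scene"),a)-[215,180]+.5)*s).astype(np.int32); cv2.polylines(im,[h],True,col,1)
cv2.imwrite('pics/chk.png',im)
E
python3 chk.py
```

```text
s12 [243.1 203.5] bbox 235 250 198 209 117
   0 [232.7 196.7] [255.6 213.2]
   0.04 [231.9 194.2] [255.1 211.6]
   0.08 [231.1 191.8] [254.6 209.9]
   0.12 [230.4 189.4] [254.1 208.4]
s9b [242.7 187.2] bbox 235 250 180 193 133
   0.36 [227.1 175.6] [252.1 199.4]
   0.4 [226.8 173.4] [251.9 198. ]
   0.44 [226.4 171.3] [251.7 196.6]
s10 [241.2 185.4] bbox 229 250 174 193 167
   0.36 [227.1 175.6] [252.1 199.4]
   0.4 [226.8 173.4] [251.9 198. ]
   0.44 [226.4 171.3] [251.7 196.6]
t12 [271.2 191.7] bbox 265 278 183 201 161
   0 [263.5 181.1] [279.8 204.6]
   0.06 [263.  181.8] [279.5 205.8]
   0.12 [262.6 182.4] [279.2 206.8]
scene0 [285.8 183. ] bbox 279 292 179 187 57
   2.25 [271.9 175.7] [292.2 204.9]
   2.29 [273.2 178.8] [294.5 206.8]
```

View pics/chk.png

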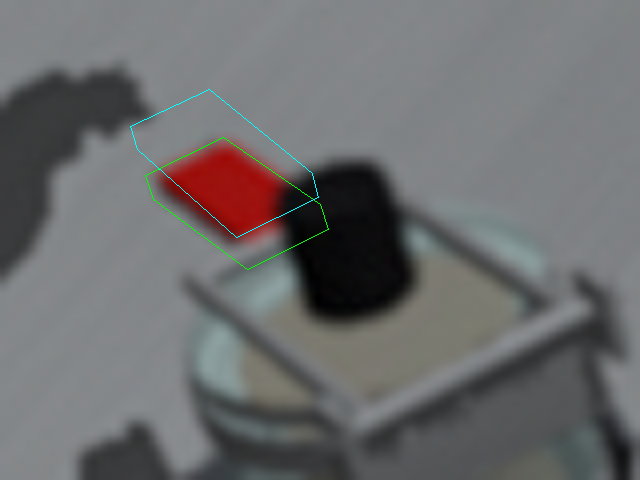

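```bash
python3 - <<'E'
from h import *
a=cv2.imread('pics/scene0.png');b=cv2.imread('pics/s12.png')
for n,(x,y,w,h) in dict(ram=(316,158,40,34),sep=(105,250,70,36),timer=(182,308,76,76)).items():
    print(n,cv2.absdiff(a[y:y+h,x:x+w],b[y:y+h,x:x+w]).mean())
print(read_ft_force(),read_time_s()); print(sign_off())
E
```

```text
ram 1.2872549019607844
sep 1.3052910052910054
timer 1.9193790397045245
[-0.1514089   0.7247217  -0.31066336] 34.1333
the job is handed in; nothing more can be done
None
```

The lid is seated flush on the jar, the clamp is shut past its roller, and the job was handed in at 34.1 s of the 54 s allowed.

- **Lid:** I gripped it by the knob and lowered it along the jar's axis. It touched down within about 0.5 mm of the predicted height, with a peak of about 11 N. After release the pictures showed it flush and centred.
- **Clamp:** I held the red tab and swung it from about 2.29 rad to 0.4 rad, then let go and pressed it down with closed fingers. Force showed at about 0.1 rad, fell to none as the clamp snapped, then met a hard stop of about 27 N at 0 rad.
- **Last checks:** The tab's outline in the scene picture fits a clamp angle of about 0, well away from 0.1. The network's points gave about 0 to 0.04 rad. The ramekin, egg separator and timer look unchanged between the first and last pictures. The arm is clear, and the wrist force reads near zero.

**What disagreed or failed:**
- The wrist camera read distances about 4 mm too long, so I corrected the mouth position for it; touchdown agreed with the correction.
- One swing segment was refused at a joint limit, and I replanned it with a different tool tilt.
- The force I sampled over the roller was only about 3.4 N, against the 5 to 10 N expected. The samples were 3 mm apart, so I probably missed the peak.
- I did not test the latch by pulling on it.

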